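Bring a bottle's mark into the camera's view with a sprung mirror

ROBOT

A 6-joint arm with a two-finger parallel gripper is mounted at the origin on a cart in front of the work surface, level with it; the furniture and walls round the work are solid. World frame = base frame: x ahead of the robot, y to its left, z up, the work surface at z = 0. Lengths are in mm, angles in rad, forces in N, time in s.
With the tool pointing down it reaches from about 300 to 875 mm from the base axis. Payload 6.4 kg.
Tool frame: the origin (TCP) lies midway between the tips of the shut fingers; the grasp point (between the pads) lies behind it (r.tcp_to_grasp is the z of the grasp point in the tool frame, in mm); z points along the fingers, y is the line along which they close (so a half turn about z gives the same grasp; the last joint's range is limited). The gripper opens to 88 mm and grips with 3 to 60 N. Pads are 18 mm wide; open, the fingers measure 123 mm over their backs; the gripper's body (75 mm by 187 mm) begins 45 mm behind the grasp point.
Start: joints at [-1.505, 0.181, 1.607, -0, 1.354, -0.206], TCP at [154.384, -553.902, 238.714] pointing down, gripper open.
Joint ranges: [-2.99, 2.99], [-0.89, 2.07], [0.3, 2.58], [-1.14, 4.28], [0, 2.63], [-3.12, 3.12]. Speed limits (rad/s): [2.57, 2.57, 3.01, 3.14, 3.14, 3.14].

INTERFACE

Orientations are given as a 3x3 rotation matrix whose columns are the frame's x, y, z axes.
In Python, from plant import r, grab_frame, camera_model gives the robot as it stands.
- The arm moves only by the shell command python3 -m jog 'ROWS'. ROWS is JSON, a list that holds one entry, the list of rows, each a list of 5 numbers: the shift along the tool's x, y, z in m, then the turn about the tool's z in degrees, then the opening, from 0 (shut) to 1 (fully open). A call has 1 to 5 rows; each row shifts and turns the commanded pose from where the row before left it, along the tool's axes as they then stand; what a row does not reach is not made up. A row lasts 1/12 s, in which the tool goes at most 41.7 mm and 7.16 degrees, less where a joint would pass 70% of its speed; a pose out of reach is approached as far as the arm can. A call is refused whole if a number of a shift passes 0.0417 or a number of a turn 7.16, either way. A call with a gripper value outside its range is refused whole. The fingers move at their own pace and stop on an object; the grip force is fixed at half the most. Time passes only in rows, so rows that do not move let the fingers close. It gives the time, the measured TCP pose, the force, the opening and the grip force at its end, in the units of the state.
- r.get_state(): the state, without advancing time (a new reading comes with each control period).
- grab_frame(name): name is "scene" or "top"; returns the picture (400x640x3 uint8, blue, green, red); there is no depth.
- camera_model(name): a dict with "fx", "fy", "cx", "cy" (pixels), "k1" (the pictures are not rectified: a ray, as slopes to the right and down, at radius r is drawn at 1 + k1 r^2 times it, then the intrinsics apply), "world_to_cam" (4x4, takes a point from world to camera coordinates). Camera axes: x right, y up, looking along -z (the intrinsics and any distortion apply to the point x, -y, -z); pixel columns grow to the right and rows downward; lengths in mm; the calibration is good to about 2 mm. A picture is of the moment at which its call begins. camera_model takes no time and is no camera call.
- r.finish_job(): hands the job in; it is judged then, once.
The state is a dict: "time_s": time; "q": joint angles; "joint_velocities": joint speeds; "tau": joint torques, N m; "tool_pos": TCP position; "tcp_rot": TCP orientation; "wrist_force": force on the tool from outside, world axes, zero at the start; "torque": the same for the moment, N m; "opening": finger opening in mm; "finger_force": force on a finger pad.
Only numpy, scipy, OpenCV 4.12 (cv2) and the standard library are available. Lean on these libraries where they do the work, as an engineer would, in place of code of your own. Each camera call takes 0.05 s, during which the arm holds its last target. There are 200 camera calls.

TASK

First turn the amber bottle, upright in its white seat, until its green mark squarely faces the middle of the mirror, and leave it so. Then take the mirror's blue handle and turn the mirror until the fixed camera, looking into it, has the green mark in the middle of its view (the red needle then points straight at the mark), and finish while still holding the handle at that angle: the mirror is sprung and swings back if let go. Do not touch the glass, and leave the other things on the desk where they stand.

Things in the scene. Friction and masses are not known exactly. Their poses are not given: they have to be found in the camera images.
- axis (a point): Point on the mirror's upright turning axis, in the plane of the glass, 50 mm above the desk: the middle of the mirror in plan. The mirror stands on a round grey foot, 90 mm across and 12 mm high, fixed to the desk, its place and yaw differ from start to start.
- lens (a point): Middle of the front of the camera's lens, 50 mm above the desk, 117 mm from the mirror's axis. The camera is a black box 56x46x42 mm, its top 71 mm above the desk, on an aluminium rail 10 mm high joined to the mirror's foot; it is fixed, looks straight at the mirror's axis and cannot be turned.
- turner (a joint): Angle of the mirror about its upright axis, rad; 0 at the stop where it rests, growing anticlockwise seen from above, up to 1.3. A spring (about 0.04 N m at 0, growing by 0.08 N m per rad) drives it back to 0 when let go. The camera sees the mark when the glass's outward normal halves the angle, seen from above, between the directions from the axis to the lens and to the mark.
- glass: The mirror glass, upright, 60 mm wide and 78 mm high, from 33 to 111 mm above the desk, in a black frame that reaches 1.5 mm more above and 3 mm more at each side. Origin on the turning axis at desk height; x axis: the glass's outward normal; y along the glass; z up. It turns with the handle. Not to be touched.
- handle: The mirror's blue grip on top of the frame, turning with it: an upright bar 14 mm thick (along its x axis, the glass's normal), 46 mm long (along y, parallel to the glass), from 124 to 168 mm above the desk, centred on the turning axis. Origin on the axis at desk height, axes as the glass's.
- sight_needle: Flat red needle on the foot, 14 mm above the desk, reaching 86 mm from the axis, geared to turn twice as far as the mirror: it always points along the line in which the camera looks after the mirror. Origin on the turning axis at desk height; x axis points along the needle. It only shows, it cannot be pushed.
- seat: Round white seat fixed to the desk, 62 mm across, with a floor 4 mm high and a rim 10 mm high, inside 46 mm across: the bottle stands in it. Origin at the middle of its underside.
- sample: The amber bottle with a white cap, 41 mm across and 82 mm high (the round body to 66 mm, the cap 26 mm across above it), about 0.09 kg, loose, standing in the seat. Origin at the middle of its underside, 4 mm above the desk in the seat; z up; its x axis points out through the green mark.
- mark: The bottle's mark: a bright green patch 18 mm wide and 22 mm high on its side, with a green stripe above it up the side of the cap and across the cap's top from its middle towards the patch. Origin at the patch's middle, 20.5 mm out from the bottle's axis and 36 mm above its underside; x axis points straight out of the patch.
- dropper: Bystander, to be left alone: white squeeze bottle with a nozzle, 41 mm across, 118 mm high. Origin at the middle of its underside.
- mailer: Bystander, to be left alone: blue slide box, 31x83x22 mm. Origin at the middle of its underside.
- tape: Bystander, to be left alone: flat roll of beige tape, 77 mm across, 16 mm high. Origin at the middle of its underside.
Not all that is in view belongs to the job. Several things look just like the seat: the one meant starts farthest from the robot's base.

How it is judged (in metres and radians):
On the way, in this order (a step that is already met when the one before it is completed fails the run):
1. the bottle, upright in its seat, has its green mark facing the mirror's axis, while the mirror does not yet show it to the camera (y of axis in the frame of mark between -0.04 and 0.04 m and x of axis in the frame of mark above 0.05 m and horizontal distance between sample and seat below 0.008 m and height (world z) of sample below 0.01 m and angle between sample's own z axis and vertical below 0.1 rad and value of joint turner below 0.15 rad), for 0.3 s.
2. the mirror is held by its handle so that the camera sees the mark (y of axis in the frame of mark between -0.04 and 0.04 m and x of axis in the frame of mark above 0.05 m and y of mark in the frame of sight_needle between -0.018 and 0.018 m and x of mark in the frame of sight_needle above 0.05 m and contact force between the fingers and handle above 1 N and velocity of joint turner between -0.05 and 0.05 rad/s), for 0.5 s.
At the end, for the whole second after the job is handed in: Bottle upright in its seat (within 8 mm); the line straight out of its mark passes within 40 mm of the mirror axis; the needle's line passes within 18 mm of the mark, from above; fingers press the handle with over 1 N; mirror still (under 0.05 rad/s) (all of step 2 and horizontal distance between sample and seat below 0.008 m and height (world z) of sample below 0.01 m and angle between sample's own z axis and vertical below 0.1 rad); the arm keeps its last pose, push and grip.
It fails at once if the glass is touched (contact force between any of the fingers, the arm and glass above 0.5 N).
It fails at once if the bottle is tipped or taken out of its seat (angle between sample's own z axis and vertical above 0.35 rad or horizontal distance between sample and seat above 0.03 m).
It fails at once if the squeeze bottle is moved (distance of dropper from where it was at the start of the episode above 0.02 m).
It fails at once if the blue slide box is moved (distance of mailer from where it was at the start of the episode above 0.02 m).
It fails at once if the tape roll is moved (distance of tape from where it was at the start of the episode above 0.02 m).
It also fails if it takes over 48 s, if anything falls off the work surface, if the arm or the gripper's body presses on something with over 40 N, if the wrist force passes 120 N, or if a joint passes its speed limit or range.

## Working session

There is one attempt and no reset: what is moved stays moved. The work goes in short steps, Python scripts to look and compute and a shell command to move; the robot and the scene stay as the last step left them, time stands still between calls to the robot, and variables do not carry over. Pictures are saved under pics/ and viewed, at most 10 in all, crops included, and the job is handed in when it is done.

```bash
ls; mkdir -p pics
python3 - <<'E'
from plant import r, grab_frame, camera_model
import cv2
for n in("scene","top"):
    cv2.imwrite(f"pics/{n}0.png",grab_frame(n)); print(n,camera_model(n))
s=r.get_state();print(s['time_s'],s['tool_pos'],s['tcp_rot'],r.tcp_to_grasp)
E
```

```text
pics
scene {'fx': 500.2008497833909, 'fy': 500.2008497833909, 'cx': 314.6219008550745, 'cy': 192.32396472081976, 'k1': -0.028991942657044918, 'world_to_cam': array([[-7.69018205e-01, -6.38826924e-01,  2.26088782e-02,
         3.99206035e+02],
       [ 3.72256593e-01, -4.18808161e-01,  8.28266113e-01,
        -2.28672158e+02],
       [-5.19649910e-01,  6.45368023e-01,  5.59878634e-01,
        -7.58538359e+02],
       [ 0.00000000e+00,  0.00000000e+00,  0.00000000e+00,
         1.00000000e+00]])}
top {'fx': 428.5852142242983, 'fy': 428.5852142242983, 'cx': 315.28607217934365, 'cy': 192.92029472779112, 'k1': -0.04227968245519509, 'world_to_cam': array([[-2.17127726e-02, -9.99735546e-01,  7.57584829e-03,
         2.40368926e+01],
       [ 9.95979308e-01, -2.09712046e-02,  8.70943524e-02,
        -5.11352082e+02],
       [-8.69124452e-02,  9.43644801e-03,  9.96171261e-01,
        -8.98420734e+02],
       [ 0.00000000e+00,  0.00000000e+00,  0.00000000e+00,
         1.00000000e+00]])}
0.1 [ 154.34451373 -553.4201227   237.92376387] [[ 9.63295997e-01  2.68441452e-01 -9.05607571e-05]
 [ 2.68441280e-01 -9.63294869e-01  1.50850478e-03]
 [ 3.17708502e-04 -1.47744686e-03 -9.99998858e-01]] -18.700000000000003
```

View pics/top0.png

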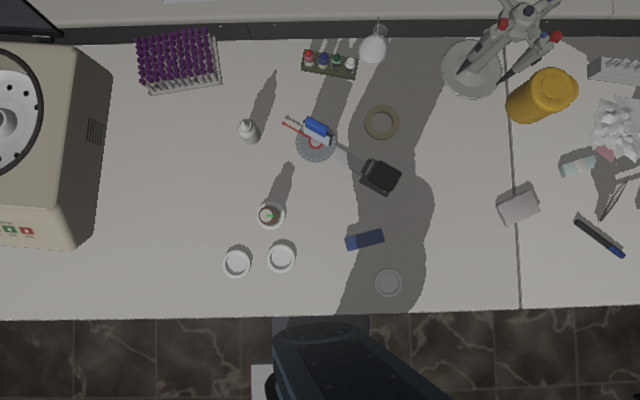

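View pics/scene0.png

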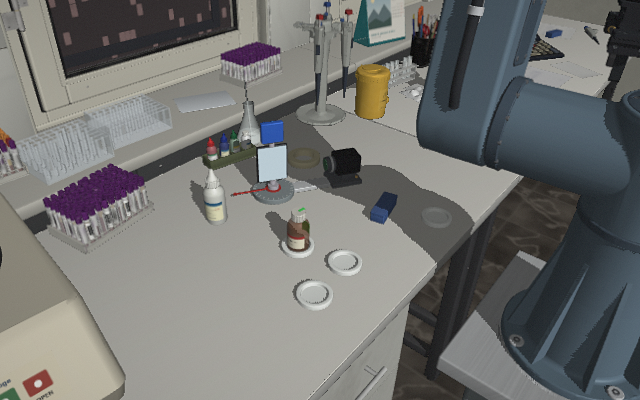

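The top view shows four seat lookalikes: (270,215) with the bottle, (237,263), (281,257), and a shadowed one at (388,282). The one at (270,215) is highest in the picture, so farthest from the base, and it holds the bottle. Mirror foot is at (316,143), handle at (318,128), camera at (380,175), dropper at (249,130), tape at (381,122) and mailer at (364,239). I'll confirm in an enlarged crop.

```bash
cat > h.py <<'E'
from plant import r, grab_frame, camera_model
import cv2, numpy as np
def crop(n,x,y,w,h,k,out):
    cv2.imwrite(out,cv2.resize(grab_frame(n)[y:y+h,x:x+w],None,fx=k,fy=k,interpolation=cv2.INTER_CUBIC))
def P(n,u,v,z):
    c=camera_model(n);a=np.array([(u-c['cx'])/c['fx'],(v-c['cy'])/c['fy']]);s=a.copy()
    for _ in range(20): s=a/(1+c['k1']*(s@s))
    M=c['world_to_cam'];R=M[:3,:3];o=-R.T@M[:3,3];d=R.T@np.array([s[0],-s[1],-1])
    return o+d*(z-o[2])/d[2]
def proj(n,p):
    c=camera_model(n);q=c['world_to_cam']@np.r_[p,1];s=np.array([q[0],-q[1]])/-q[2];s=s*(1+c['k1']*(s@s))
    return np.array([s[0]*c['fx']+c['cx'],s[1]*c['fy']+c['cy']])
E
python3 -c "
from h import *
crop('top',225,100,200,150,4,'pics/t1.png')
crop('scene',190,110,200,150,4,'pics/s1.png')
for uv in((270,215),(237,263),(281,257),(388,282)): print(uv,P('top',*uv,5))"
```

```text
(270, 215) [467.06333264 112.60254464   5.        ]
(237, 263) [364.89343483 185.30350602   5.        ]
(281, 257) [375.80854939  90.04765439   5.        ]
(388, 282) [ 316.97238336 -139.80431003    5.        ]
```

View pics/t1.png

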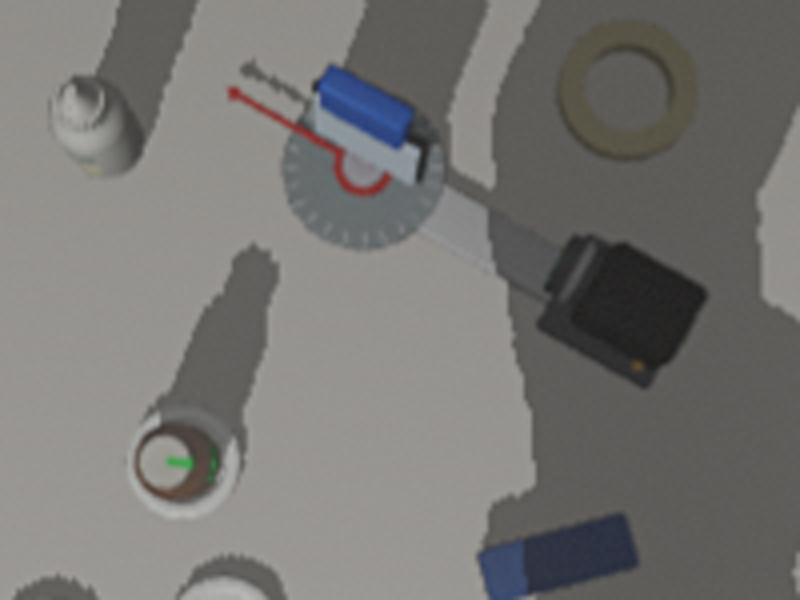

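View pics/s1.png

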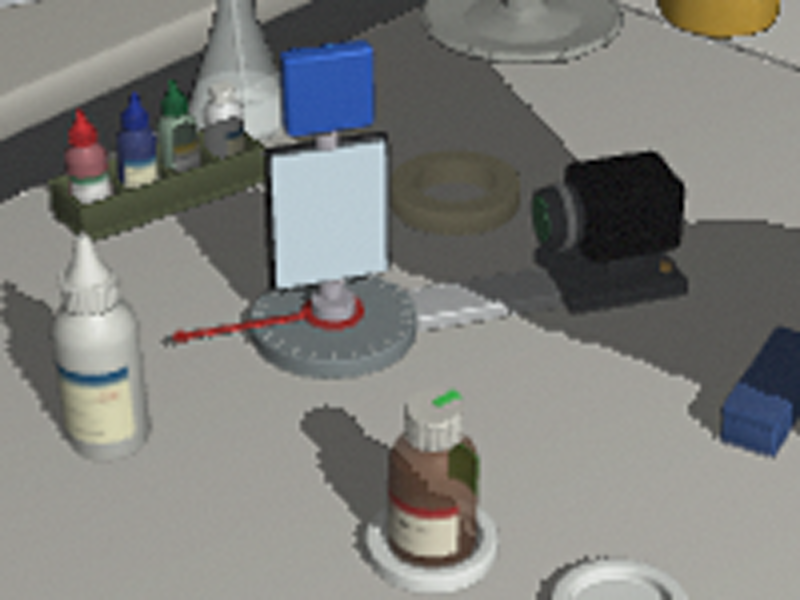

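The crops confirm it: the bottle, with its green stripe (crop (182,463), pointing right), stands in the far white seat. Foot, red needle (tip at crop (233,93)), blue handle and lens are all clear, and the mirror is at its stop.

```bash
python3 -c "
from h import *
np.set_printoptions(precision=1,suppress=True)
C=lambda x,y,z:P('top',(x+.5)/4-.5+225,(y+.5)/4-.5+100,z)
S=lambda x,y,z:P('scene',(x+.5)/4-.5+190,(y+.5)/4-.5+110,z)
seat=C(186,463,10);foot=C(363,168,12);tip=C(233,93,14)
print('seat',seat,'cap',C(165,463,86),'stripe end',C(193,464,86),'patch',C(213,466,40))
print('seat scene',S(431,540,10),'foot scene',S(332,322,12))
print('foot',foot,'tip',tip)
hc=[C(*p,168) for p in((336,67),(414,115))]; print('handle far edge',hc)
print('handle near edge top',C(319,82,168),C(398,128,168) if 0 else '')
print('camera', C(655,300,71), C(585,268,50), 'handle scene',S(285,52,168),S(373,43,168))
A=np.degrees(np.arctan2(*(tip-foot)[1::-1]));B=np.degrees(np.arctan2(*(seat-foot)[1::-1]))
D=np.degrees(np.arctan2(*(C(193,464,86)-C(165,463,86))[1::-1]))
print('needle',A,'dir to seat',B,'dist',np.linalg.norm((seat-foot)[:2]),'stripe',D)
print('base ang',r.get_state()['q'])
"
```

```text
seat [466.  109.7  10. ] cap [463.4 112.9  86. ] stripe end [462.6  99.   86. ] patch [463.   92.7  40. ]
seat scene [464.3 116.   10. ] foot scene [620.5  18.1  12. ]
foot [625.7  10.3  12. ] tip [668.7  81.   14. ]
handle far edge [array([640.5,  23.7, 168. ]), array([617.3, -11.6, 168. ])]
handle near edge top [633.6  31.6 168. ] 
camera [ 541.9 -136.8   71. ] [ 562.2 -104.5   50. ] handle scene [638.   27.5 168. ] [613.   -8.7 168. ]
needle 58.689058371180515 dir to seat 148.11503236049347 dist 188.0683352328853 stripe -93.24509627857988
base ang [-1.5  0.2  1.6 -0.   1.4 -0.2]
```

```bash
R='' ; python3 -m jog '[[[0.0239,-0.0278,0,0,1],[0.0239,-0.0278,0,0,1],[0.0239,-0.0278,0,0,1],[0.0239,-0.0278,0,0,1],[0.0239,-0.0278,0,0,1]]]' && python3 -m jog '[[[0.0239,-0.0278,0,0,1],[0.0239,-0.0278,0,0,1],[0.0239,-0.0278,0,0,1],[0.0239,-0.0278,0,0,1],[0.0239,-0.0278,0,0,1]]]'
```

```text
time_s: 0.62
tool_pos: [232.5, -386.2, 238.4]
tcp_rot: [[0.963, 0.268, -0.0], [0.268, -0.963, 0.001], [0.0, -0.001, -1.0]]
wrist_force: [0.7, -0.2, -0.0]
opening: 88.5
finger_force: 0.0
time_s: 1.03
tool_pos: [310.2, -220.3, 238.8]
tcp_rot: [[0.963, 0.268, 0.0], [0.268, -0.963, -0.0], [0.0, 0.0, -1.0]]
wrist_force: [1.4, 0.1, 0.8]
opening: 88.3
finger_force: 0.0
```

Works as expected; on to above the bottle.

```bash
python3 -m jog '[[[0.0239,-0.0278,0,0,1],[0.0239,-0.0278,0,0,1],[0.0239,-0.0278,0,0,1],[0.0239,-0.0278,0,0,1],[0.0239,-0.0278,0,0,1]]]' >/dev/null && python3 -m jog '[[[0.0239,-0.0278,0,0,1],[0.0239,-0.0278,0,0,1],[0.0239,-0.0278,0,0,1],[0.0239,-0.0278,0,0,1],[0,0,0,0,1]]]' && python3 -m jog '[[[0,0,0,0,1],[0,0,0,0,1]]]'
```

```text
time_s: 1.87
tool_pos: [451.3, 81.8, 238.7]
tcp_rot: [[0.962, 0.274, 0.001], [0.274, -0.962, 0.002], [0.001, -0.002, -1.0]]
wrist_force: [-0.3, 0.4, -0.3]
opening: 88.1
finger_force: 0.0
time_s: 2.03
tool_pos: [449.6, 76.7, 238.4]
tcp_rot: [[0.963, 0.269, -0.001], [0.269, -0.963, -0.0], [-0.001, 0.0, -1.0]]
wrist_force: [-0.1, -0.3, 0.7]
opening: 88.3
finger_force: 0.0
```

```bash
python3 -m jog '[[[0.0239,-0.0284,0,0,1],[0,0,0.04,0,1],[0,0,0.04,0,1],[0,0,0.04,0,1],[0,0,0,0,1]]]' && python3 -m jog '[[[0,0,0.03,0,1],[0,0,0.03,0,1],[0,0,0.025,0,1],[0,0,0,0,1],[0,0,0,0,1]]]'; python3 -c "
from h import *
crop('top',225,100,200,150,4,'pics/t2.png')
crop('scene',190,110,200,150,4,'pics/s2.png')"
```

```text
time_s: 2.45
tool_pos: [459.4, 109.1, 111.7]
tcp_rot: [[0.964, 0.266, -0.014], [0.266, -0.964, -0.0], [-0.013, -0.004, -1.0]]
wrist_force: [-2.2, -0.6, -0.9]
opening: 88.2
finger_force: 0.0
time_s: 2.87
tool_pos: [465.5, 109.6, 34.7]
tcp_rot: [[0.964, 0.267, -0.001], [0.267, -0.964, -0.0], [-0.001, -0.0, -1.0]]
wrist_force: [0.9, -0.4, 0.2]
opening: 88.0
finger_force: 0.0
```

View pics/s2.png

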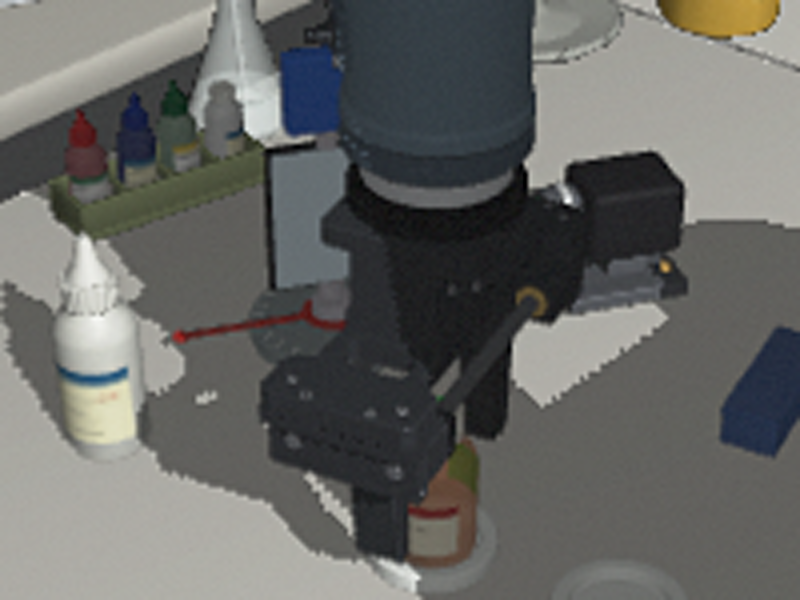

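The fingers straddle the bottle (crop (430,500)), with nothing else near and the cap clear of the gripper. I'll close.

```bash
for i in 1 2 ; do python3 -m jog '[[[0,0,0,0,0.3],[0,0,0,0,0.3],[0,0,0,0,0.3],[0,0,0,0,0.3],[0,0,0,0,0.3]]]' | egrep 'time|pos|open|force'; done
```

```text
time_s: 3.38
tool_pos: [465.6, 110.6, 34.1]
wrist_force: [-0.3, 0.4, 0.2]
opening: 56.8
finger_force: 0.0
time_s: 3.8
tool_pos: [465.3, 110.7, 33.7]
wrist_force: [-0.9, 0.6, 0.0]
opening: 39.3
finger_force: 30.0
```

```bash
python3 -m jog '[[[0,0,0,-5.1,0.3],[0,0,0,-5.1,0.3],[0,0,0,-5.1,0.3],[0,0,0,-5.1,0.3],[0,0,0,-5.1,0.3]]]' && python3 -m jog '[[[0,0,0,-5.1,0.3],[0,0,0,-5.1,0.3],[0,0,0,-5.1,0.3],[0,0,0,-5.1,0.3],[0,0,0,-5.1,0.3]]]' >/dev/null; python3 -m jog '[[[0,0,0,-5,0.3],[0,0,0,-5,0.3],[0,0,0,0,0.3],[0,0,0,0,0.3],[0,0,0,0,0.3]]]'
```

```text
time_s: 4.22
tool_pos: [465.4, 110.6, 33.7]
tcp_rot: [[0.751, 0.66, -0.0], [0.66, -0.751, -0.0], [-0.0, -0.0, -1.0]]
wrist_force: [-0.2, -0.1, 0.5]
opening: 39.4
finger_force: 30.0
time_s: 5.05
tool_pos: [465.4, 110.6, 33.7]
tcp_rot: [[0.235, 0.972, 0.0], [0.972, -0.235, 0.0], [0.0, 0.0, -1.0]]
wrist_force: [-0.1, -0.4, 0.1]
opening: 39.6
finger_force: 30.0
```

```bash
python3 -m jog '[[[0,0,0,0,1],[0,0,0,0,1],[0,0,0,0,1],[0,0,0,0,1],[0,0,0,0,1]]]' |egrep 'open|force'&& python3 -m jog '[[[0,0,0,0,1],[0,0,0,0,1],[0,0,-0.02,0,1],[0,0,-0.04,0,1],[0,0,-0.04,0,1]]]' |egrep 'open|pos|force' ;python3 -m jog '[[[0,0,-0.04,0,1],[0,0,-0.035,0,1],[0,-0.03,0,0,1],[0,-0.03,0,0,1],[0,-0.03,0,0,1]]]'; python3 -c "
from h import *
crop('top',225,100,200,150,4,'pics/t3.png')
crop('scene',190,110,200,150,4,'pics/s3.png')"
```

```text
wrist_force: [0.3, 0.4, 0.4]
opening: 70.7
finger_force: 0.0
tool_pos: [463.7, 110.6, 133.5]
wrist_force: [1.5, 0.1, 0.1]
opening: 87.9
finger_force: 0.0
time_s: 6.3
tool_pos: [377.3, 131.5, 209.4]
tcp_rot: [[0.233, 0.972, 0.002], [0.972, -0.233, 0.0], [0.0, 0.001, -1.0]]
wrist_force: [-0.9, -0.2, 0.5]
opening: 87.6
finger_force: 0.0
```

View pics/t3.png

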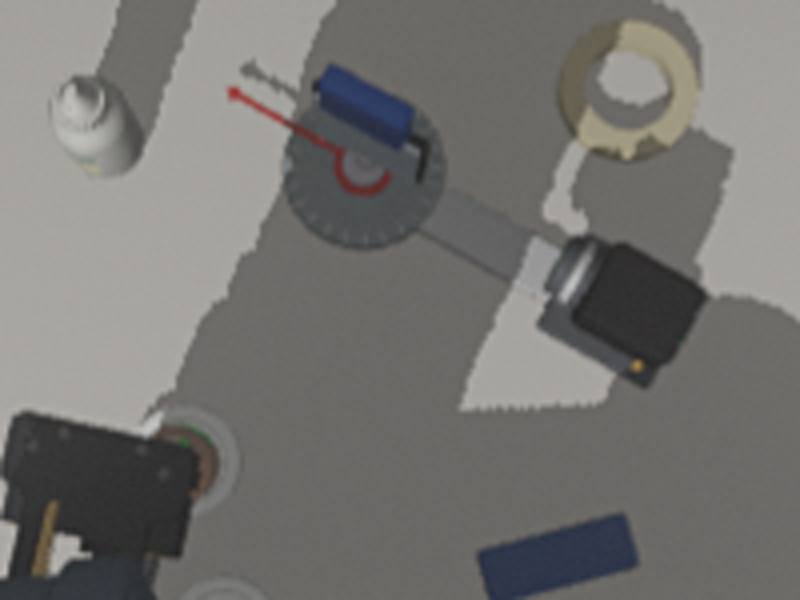

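```bash
python3 -m jog '[[[-0.0076,0.0336,0,0,1],[-0.0076,0.0336,0,0,1],[-0.0076,0.0336,0,0,1],[-0.0076,0.0336,0,0,1],[-0.0076,0.0336,0,0,1]]]' >/dev/null; python3 -m jog '[[[-0.0076,0.0336,0,0,1],[-0.0076,0.0336,0,0,1],[-0.0076,0.0336,0,0,1],[0,0,0,6.2,1],[0,0,0,6.2,1]]]' >/dev/null; python3 -m jog '[[[0,0,0,6.1,1],[0,0,0,0,1],[0,0,0,0,1]]]'; python3 -c "
from h import *
a=grab_frame('top')[100:250,225:425];b=grab_frame('scene')[110:260,190:390]
cv2.imwrite('pics/m4.png',cv2.resize(np.vstack([a,b]),None,fx=2,fy=2,interpolation=cv2.INTER_CUBIC))
g=grab_frame('scene')[195:265,250:350]; t=grab_frame('top')[190:240,245:345]
cv2.imwrite('pics/m5.png',cv2.resize(np.vstack([g,t]),None,fx=5,fy=5,interpolation=cv2.INTER_CUBIC))"
```

```text
time_s: 7.48
tool_pos: [625.5, 9.6, 208.3]
tcp_rot: [[0.526, 0.85, -0.0], [0.85, -0.526, -0.0], [-0.0, -0.0, -1.0]]
wrist_force: [0.3, 0.2, 0.3]
opening: 88.2
finger_force: 0.0
```

View pics/m5.png

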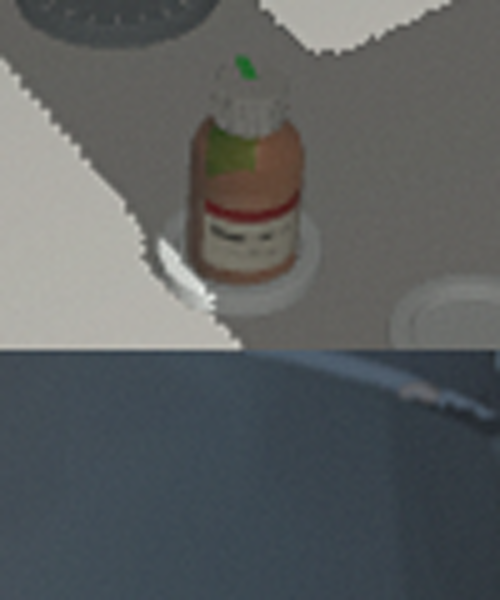

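```bash
python3 -c "
from h import *
S=lambda x,y,z:P('scene',(x+.5)/5-.5+250,(y+.5)/5-.5+195,z)
a=S(254,78,86);b=S(239,58,86);p=S(231,152,40)
print(a,b,p,np.degrees(np.arctan2(*(b-a)[1::-1])))
print('expect')
c0=np.array([465,110.5])
for d in(-50,-40,-32,-24,-15,0):
  e=np.array([np.cos(np.radians(d)),np.sin(np.radians(d))])
  f=lambda p:((proj('scene',p)-[250,195]+.5)*5-.5).round()
  print(d,f(np.r_[c0,86]),f(np.r_[c0+13*e,86]),f(np.r_[c0+20.5*e,40]))
"
```

```text
[462.55544484 110.27574148  86.        ] [474.47041026 104.71785991  86.        ] [479.76987549 102.91745076  40.        ] -25.00727501055784
expect
-50 [248.  76.] [249.  54.] [249. 144.]
-40 [248.  76.] [243.  54.] [239. 144.]
-32 [248.  76.] [238.  55.] [232. 145.]
-24 [248.  76.] [233.  56.] [224. 147.]
-15 [248.  76.] [228.  58.] [217. 149.]
0 [248.  76.] [221.  61.] [206. 155.]
```

View pics/m4.png

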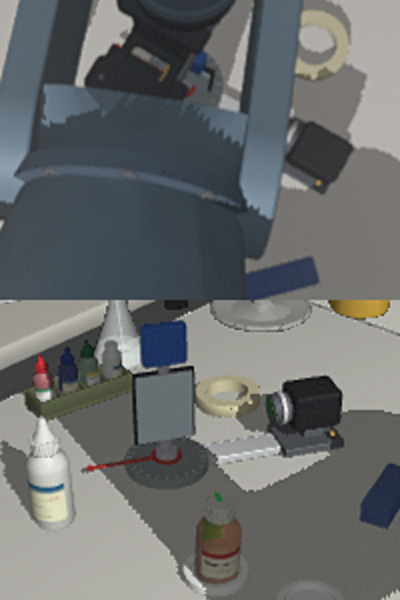

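The scene view shows the mark now facing the mirror (stripe and patch at about -25 to -35°, wanted -32° ±13°), bottle seated, mirror still at rest, fingertips centred above the handle at (163,345). Descending and gripping the handle.

```bash
python3 -m jog '[[[0,0,0.038,0,1],[0,0,0.038,0,1],[0,0,0,0,1],[0,0,0,0,1],[0,0,0,0,0]]]' && python3 -m jog '[[[0,0,0,0,0],[0,0,0,0,0],[0,0,0,0,0],[0,0,0,0,0],[0,0,0,0,0]]]' | egrep 'pos|force|open' && python3 -m jog '[[[0,0,0,0,0],[0,0,0,0,0],[0,0,0,0,0],[0,0,0,0,0],[0,0,0,0,0]]]' ; python3 -m jog '[[[0,0,0,0,0],[0,0,0,0,0],[0,0,0,0,0],[0,0,0,0,0],[0,0,0,0,0]]]'
```

```text
time_s: 8.1
tool_pos: [626.1, 9.8, 134.5]
tcp_rot: [[0.528, 0.849, 0.002], [0.849, -0.528, -0.0], [0.001, 0.002, -1.0]]
wrist_force: [1.3, -0.5, 0.3]
opening: 83.1
finger_force: 0.0
tool_pos: [625.5, 9.9, 133.5]
wrist_force: [-0.5, 0.3, 0.5]
opening: 50.4
finger_force: 0.0
time_s: 8.93
tool_pos: [625.2, 9.9, 132.6]
tcp_rot: [[0.529, 0.849, -0.0], [0.849, -0.529, 0.0], [-0.0, -0.0, -1.0]]
wrist_force: [0.4, 0.3, -0.5]
opening: 16.8
finger_force: 0.0
time_s: 9.35
tool_pos: [625.8, 9.5, 132.7]
tcp_rot: [[0.529, 0.849, 0.001], [0.849, -0.529, -0.001], [0.0, 0.001, -1.0]]
wrist_force: [5.0, -1.9, -3.7]
opening: 13.7
finger_force: 30.0
```

```bash
python3 -m jog '[[[0,0,0,-4,0],[0,0,0,-4,0],[0,0,0,-4,0],[0,0,0,-4,0],[0,0,0,-4,0]]]' | egrep 'pos|force|open' && python3 -m jog '[[[0,0,0,-4,0],[0,0,0,-4,0],[0,0,0,-4,0],[0,0,0,-4,0],[0,0,0,-4,0]]]'| egrep 'pos|force|open' && python3 -m jog '[[[0,0,0,-3,0],[0,0,0,0,0],[0,0,0,0,0],[0,0,0,0,0],[0,0,0,0,0]]]' ; python3 -c "
from h import *
crop('scene',215,150,130,110,5,'pics/s6.png')"
```

```text
tool_pos: [625.9, 9.4, 132.7]
wrist_force: [5.0, -2.5, -3.5]
opening: 13.6
finger_force: 30.0
tool_pos: [626.0, 9.5, 132.7]
wrist_force: [5.4, -2.2, -4.7]
opening: 13.9
finger_force: 30.0
time_s: 10.6
tool_pos: [626.1, 9.5, 132.7]
tcp_rot: [[-0.191, 0.982, 0.002], [0.982, 0.191, -0.0], [-0.001, 0.002, -1.0]]
wrist_force: [5.6, -2.7, -5.4]
opening: 13.8
finger_force: 30.0
```

View pics/s6.png

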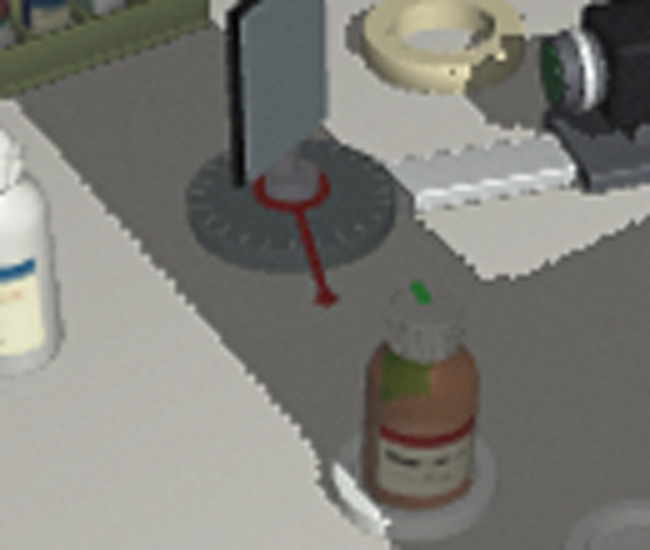

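The needle now points towards the bottle: ring centre at crop (291,188), needle tip (327,298), green patch centre (407,378), stripe (430,302) to (413,284).

```bash
python3 -c "
from h import *
np.set_printoptions(precision=1,suppress=True)
S=lambda x,y,z:P('scene',(x+.5)/5-.5+215,(y+.5)/5-.5+150,z)
o=S(291,188,14);t=S(327,298,14);n1=S(297,208,14);m=S(407,378,40);seat=S(416,484,5)
an=lambda a,b:np.degrees(np.arctan2(*(b-a)[1::-1]))
ax=np.array([625.2,9.6,0])
print(o,t,m,seat,'needle',an(o,t),an(ax,t),an(n1,t),'mark',an(o,m),an(ax,m),np.linalg.norm((t-ax)[:2]))
print('patch dir',an(seat,m),an(np.array([465,110.5,0]),m),'stripe',an(S(430,302,86),S(413,284,86)),'to axis',an(m,ax))
"
```

```text
[625.9  11.8  14. ] [559.9  60.1  14. ] [479.1 103.1  40. ] [464.2 114.8   5. ] needle 143.81579071488008 142.29157375518906 144.00966606074138 mark 148.1190098600301 147.3758939623676 82.58706821911578
patch dir -38.242132335101715 -27.622385243279687 stripe -19.746636479388908 to axis -32.62410603763242
```

```bash
python3 -m jog '[[[0,0,0,-2,0],[0,0,0,0,0],[0,0,0,0,0],[0,0,0,0,0],[0,0,0,0,0]]]' >/dev/null&& python3 -m jog '[[[0,0,0,0,0],[0,0,0,0,0],[0,0,0,0,0],[0,0,0,0,0],[0,0,0,0,0]]]'; python3 -c "
from h import *
crop('scene',215,150,130,110,5,'pics/s7.png')"
```

```text
time_s: 11.48
tool_pos: [626.1, 9.5, 132.7]
tcp_rot: [[-0.226, 0.974, 0.002], [0.974, 0.226, -0.0], [-0.001, 0.002, -1.0]]
wrist_force: [4.8, -2.3, -4.0]
opening: 13.7
finger_force: 30.0
```

View pics/s7.png

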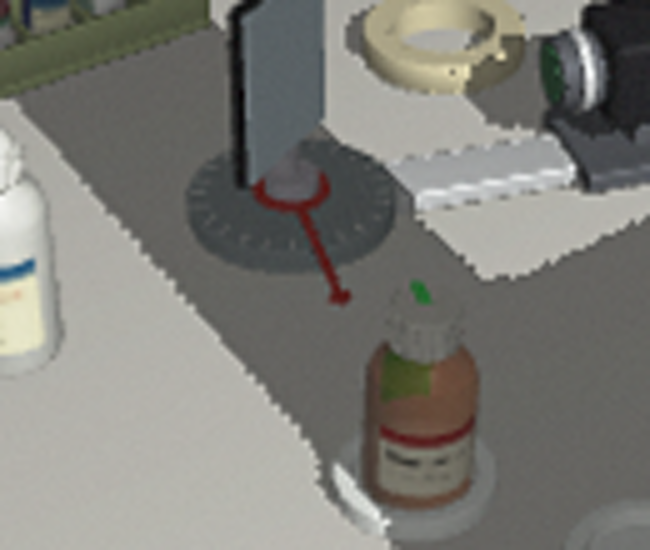

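The needle tip is now at crop (341,297) and the patch is unchanged at (407,378). I'll check the line and hand in if it agrees.

```bash
python3 -c "
from h import *
S=lambda x,y,z:P('scene',(x+.5)/5-.5+215,(y+.5)/5-.5+150,z)
o=S(291,188,14);t=S(341,297,14);m=S(407,378,40)
an=lambda a,b:np.degrees(np.arctan2(*(b-a)[1::-1]))
ax=np.array([625.2,9.6,0])
e=[an(o,t)-an(o,m),an(ax,t)-an(ax,m)];print(e,r.get_state()['finger_force'])
if max(map(abs,e))<3: print(r.finish_job())
"
```

```text
[np.float64(-0.40413791362274765), np.float64(-1.208369306266377)] 30.005171508528292
the job is handed in; nothing more can be done
None
```

I handed the job in at about 11.6 s of the 48 s allowed. By my camera measurements, the bottle's mark faces the mirror axis to within a few degrees, the needle's line is within about 1° of the mark, and the handle is held at 30 N. The hand-in returned no verdict.

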